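Rock the stuck siphon insert out of a washer's detergent drawer

TASK

The washing machine's detergent drawer is out on the counter for cleaning, and the siphon insert in its middle compartment is stuck: a straight pull would only lift the drawer, which must stay standing where it is. Take the insert by its grip and rock it loose, first tipping up the end next to the drawer's front panel by a good half centimetre with the other end down, then tipping it as much the other way while it still sits between its tongues, and on until it frees. Finish while still holding it, level and motionless right over its compartment, the end of its tube one to two centimetres above the drawer's rim, and leave the things around alone.

Things in the scene. Friction and masses are not known exactly. Their poses are not given: they have to be found in the camera images.
- drawer: White plastic detergent drawer, loose, 1 kg: open box 300 mm long (x), 180 wide (y), rim 65 high, three compartments side by side; front panel (202 wide, 88 high) at its -x end. Origin: centre of its underside; x points from the front panel to the back, z up. It lifts if both ends of the insert are drawn up together, not by one end alone.
- seat (a point): On the drawer, 46 mm above its underside, 19 below the rim: centre of the insert's underside when seated; axes as the drawer's. At each end a sprung tongue presses a bead, 12 mm above this point, on the insert's end face (9.5 N; 5.5 N friction per end); an end is free when its lower edge has risen 15 mm. The tube stands 34 mm deep in a 21 mm square well, so the insert first leans only about 0.09 rad.
- insert_grip (a point): Grey siphon insert, loose, 90 g: flat cap 92 mm long (x), 58 wide (y), 18 thick, top nearly level with the rim, with an upright finger grip in its middle, 40 long (x), 16 wide (y), 35 above the cap's top. Point: 40 mm above the cap's underside, 22 above its top. x runs along it to the drawer's back, z up. Gripped by the two ends of its 40 mm length it holds best against tipping.
- insert_tip (a point): Lowest point of the insert: the end of the 18 mm thick, 36 mm long siphon tube below its middle, 76 mm below insert_grip. Seated, it is 36 mm below seat; the well's mouth is 2 mm below seat and the rim 19 mm above seat. Axes as insert_grip.
- scrub_brush: Grey hand scrubbing brush, 85 x 30 mm, 55 mm high, standing on its bristles. Origin: centre of its underside. Leave alone.
- dose_cap: Dosing cup, 59 mm across, 52 mm high. Origin: centre of its underside. Leave alone.
- wax_pot: Low round pot with a wooden lid, 91 mm across, 53 mm high. Origin: centre of its underside. Leave alone.
There are look-alikes about, which are no part of the job. Of the things like the part that bears insert_grip, leave any that is green, purple or yellow; of the rest the larger one is meant.

How it is judged (in metres and radians):
On the way, in this order (a step that is already met when the one before it is completed fails the run):
1. the insert is tipped with its front-panel end up (by 0.045 rad, about 4 mm over its length) while its middle has risen less than 9 mm (angle between insert_grip's own x axis and vertical above 1.616 rad and z of insert_tip in the frame of seat below -0.027 m), for 0.1 s.
2. still between the tongues (its middle risen less than 16 mm) it is tipped the other way, back end up by 0.03 rad (angle between insert_grip's own x axis and vertical below 1.541 rad and z of insert_tip in the frame of seat below -0.02 m), for 0.1 s.
At the end, for the whole second after the job is handed in: The fingers hold the insert at rest, level within 0.12 rad, touching nothing of the drawer, its tube's end 3 to 30 mm above the rim (22 to 49 mm above the seat point) and within 20 mm of straight above the seat; the drawer stands flat on the counter (z of insert_tip in the frame of seat between 0.022 and 0.049 m and horizontal distance between insert_tip and seat below 0.02 m and angle between insert_grip's own z axis and vertical below 0.12 rad and contact force between the fingers and insert above 2 N and contact force between insert and drawer below 0.2 N and linear speed of insert below 0.01 m/s and angle between drawer's own z axis and vertical below 0.02 rad and height (world z) of drawer below 0.003 m); the arm keeps its last pose, push and grip.
It fails at once if the drawer is lifted or tipped off the counter (6 mm, or 0.04 rad) (height (world z) of drawer above 0.006 m or angle between drawer's own z axis and vertical above 0.04 rad).
It fails at once if the drawer is pushed more than 30 mm from its place (distance of drawer from where it was at the start of the episode above 0.03 m).
It fails at once if a thing standing around is moved more than 30 mm (distance of any of scrub_brush, dose_cap, wax_pot from where it was at the start of the episode above 0.03 m).
It also fails if it takes over 38 s, if anything falls off the work surface, if the arm or the gripper's body presses on something with over 40 N, if the wrist force passes 120 N, or if a joint passes its speed limit or range.

ROBOT

A 6-joint arm with a two-finger parallel gripper is mounted at the origin on a cart in front of the work surface, level with it; the furniture and walls round the work are solid. World frame = base frame: x ahead of the robot, y to its left, z up, the work surface at z = 0. Lengths are in m, angles in degrees, forces in N, time in s.
With the tool pointing down it reaches from about 0.225 to 0.875 m from the base axis. Payload 3.4 kg.
Tool frame: the origin (TCP) lies between the finger pads; the fingertips stand 19 mm ahead of it and the grasp point (between the pads) is the TCP (bot.tcp_to_tips is the z of the fingertips in the tool frame, in m); z points along the fingers, y is the line along which they close (so a half turn about z gives the same grasp; the last joint's range is limited). The gripper opens to 85 mm and grips with 20 to 120 N. Pads are 22 mm wide; open, the fingers measure 114 mm over their backs; the gripper's body (76 mm by 85 mm) begins 54 mm behind the grasp point. The pads swing forward as they close: fully open they stand 13 mm farther back than shut.
Start: joints at [-81.188, 15.808, 86.224, -0, 77.962, -6.933], TCP at [0.156, -0.553, 0.25] pointing down, gripper open.
Joint ranges: [-165.64, 165.64], [-43.16, 119.46], [12.63, 154.43], [-67.54, 247.53], [6.08, 155.33], [-154.97, 154.97]. Speed limits (degrees/s): [147.25, 147.25, 180, 180, 180, 180].

INTERFACE

Orientations are given as [roll, pitch, yaw] about the fixed x, y, z axes, in that order (R = Rz(yaw) Ry(pitch) Rx(roll)).
In Python, from rig import bot gives the robot as it stands.
- The arm moves only by the shell command python3 -m crank 'ROWS'. ROWS is JSON, a list of rows, each a list of 7 numbers: the shift along the world's x, y, z in mm, then the turn, a rotation vector about the world's x, y, z in rad, then the closure, from 0 (fully open) to 1 (shut). In form: [[dx, dy, dz, rx, ry, rz, gripper], ...]. A call has 1 to 8 rows; each row shifts and turns the commanded pose from where the row before left it; what a row does not reach is not made up. A row lasts 1/10 s, in which the tool goes at most 50 mm and 8.59 degrees, less where a joint would pass 70% of its speed; a pose out of reach is approached as far as the arm can. A call with a gripper value outside its range is refused whole. The fingers move at their own pace and stop on an object; the grip force is fixed at half the most. Time passes only in rows, so rows that do not move let the fingers close. It gives the time, the measured TCP pose, the force, the opening and the grip force at its end, in the units of the state.
- bot.get_obs(): the state, without advancing time (a new reading comes with each control period).
- bot.grab_frame(name): name is "side" or "top"; returns a dict with "img" (480x640x3 uint8, red, green, blue), "depth" (480x640 float32, m along the optical axis (not along the pixel's ray), 0 where there is no reading), "fx", "fy", "cx", "cy" (pixels), "k1" (the pictures are not rectified: a ray, as slopes to the right and down, at radius r is drawn at 1 + k1 r^2 times it, then the intrinsics apply), "extrinsics" (4x4, takes a point from camera to world coordinates). Camera axes: x right, y down, z forward; pixel columns grow to the right and rows downward; lengths in m; the calibration is good to about 2 mm. A picture is of the moment at which its call begins.
- bot.sign_off(): hands the job in; it is judged then, once.
The state is a dict: "t": time; "joint_positions": joint angles; "joint_velocities": joint speeds; "joint_torque": joint torques, N m; "tcp_pos": TCP position; "tcp_rot": TCP orientation; "force": force on the tool from outside, world axes, zero at the start; "torque": the same for the moment, N m; "finger_gap": finger opening in m; "gripper_force": force on a finger pad.
Only numpy, scipy, OpenCV 4.12 (cv2) and the standard library are available. Lean on these libraries where they do the work, as an engineer would, in place of code of your own. Each camera call takes 0.05 s, during which the arm holds its last target. There are 200 camera calls.

## Working session

There is one attempt and no reset: what is moved stays moved. The work goes in short steps, Python scripts to look and compute and a shell command to move; the robot and the scene stay as the last step left them, time stands still between calls to the robot, and variables do not carry over. Pictures are saved under pics/ and viewed, at most 10 in all, crops included, and the job is handed in when it is done.

```bash
mkdir -p pics; cat > h.py <<'E'
import numpy as np, cv2, pickle
from rig import bot
def snap(n,tag):
    f=bot.grab_frame(n); cv2.imwrite(f'pics/{tag}.png',f['img'][:,:,::-1]); pickle.dump(f,open(f'/tmp/{tag}.pkl','wb')); return f
def load(tag): return pickle.load(open(f'/tmp/{tag}.pkl','rb'))
def cloud(f):
    v,u=np.mgrid[0:480,0:640].astype(float)
    K=np.array([[f['fx'],0,f['cx']],[0,f['fy'],f['cy']],[0,0,1]])
    p=cv2.undistortPoints(np.stack([u.ravel(),v.ravel()],1)[:,None],K,np.array([f['k1'],0,0,0,0.]))[:,0]
    d=f['depth'].ravel(); P=np.c_[p*d[:,None],d]
    E=np.array(f['extrinsics']); P=P@E[:3,:3].T+E[:3,3]; P[d==0]=np.nan
    return P.reshape(480,640,3)
E
python3 - <<'E'
from h import *
for n in('top','side'):
    f=snap(n,n+'0'); print(n,np.round(f['extrinsics'],3).tolist())
print(bot.get_obs())
E
```

```text
top [[0.0, -0.996, 0.09, 0.382], [-1.0, 0.002, 0.018, -0.065], [-0.018, -0.09, -0.996, 1.654], [0.0, 0.0, 0.0, 1.0]]
side [[-0.544, -0.699, 0.464, -0.295], [-0.839, 0.456, -0.296, 0.454], [-0.004, -0.551, -0.835, 1.539], [0.0, 0.0, 0.0, 1.0]]
{'t': 0.1, 'joint_positions': array([-8.11875158e+01,  1.58458020e+01,  8.62878638e+01, -7.43233647e-04,
        7.79612617e+01, -6.93302347e+00]), 'joint_velocities': array([-0.00974874, -0.10760691, -0.20553252, -0.08447316,  0.02511096,
        0.04074004]), 'joint_torque': array([ 9.34191157e-04, -4.17699766e+01, -2.46404171e+01, -2.51892234e-04,
        5.75427388e-03, -1.68901416e-06]), 'tcp_pos': array([ 0.15595678, -0.55299906,  0.24950894]), 'tcp_rot': array([-1.79905679e+02, -1.07372787e-02,  1.57456545e+01]), 'force': array([0.23655867, 0.52848793, 0.17800592]), 'torque': array([-0.02650221,  0.02644966, -0.00292776]), 'gripper_force': 0.0, 'finger_gap': 0.08556789945155624}
```

View pics/top0.png

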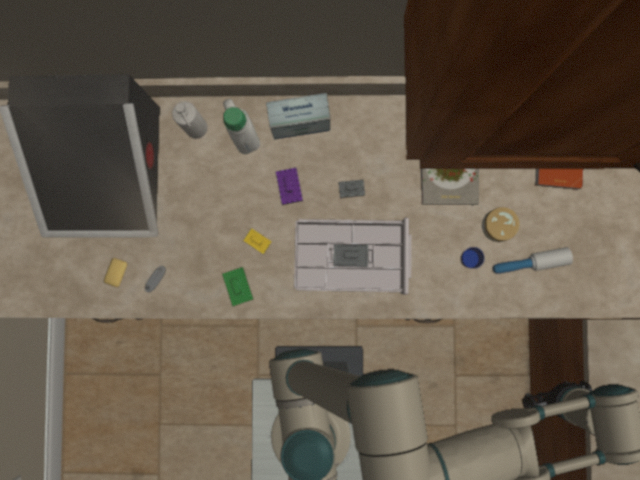

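View pics/side0.png

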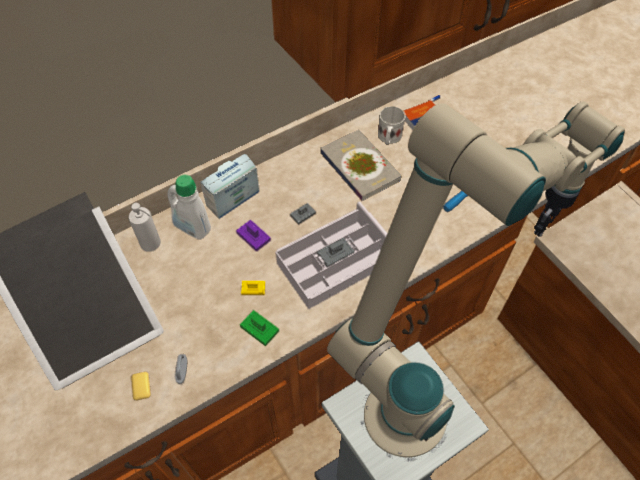

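Candidates in the top view are purple (289,186), yellow (258,241), green (238,287), small grey (351,188) and the larger grey one in the drawer (351,256). The last one fits: it isn't an excluded colour, it's the larger of the two greys, and it sits in the middle compartment. The front panel is at the right (407,256), so drawer x points to about world +y. I'll confirm with a crop and measure.

```bash
python3 - <<'E'
from h import *
f=load('top0'); im=cv2.imread('pics/top0.png')
cv2.imwrite('pics/crop1.png',cv2.resize(im[170:300,285:420],None,fx=4.4,fy=4.4,interpolation=cv2.INTER_CUBIC))
for tag in('top0','side0'):
    P=cloud(load(tag)); x,y,z=P[...,0],P[...,1],P[...,2]
    def st(n,m):
        q=P[m].astype(np.float32)
        r=cv2.minAreaRect(q[:,:2]*1000) if len(q)>3 else None
        print(tag,n,len(q),np.round(np.nanmedian(q,0),4),r)
    reg=(x>.28)&(x<.6)&(y>-.3)&(y<.15)
    v,u=np.mgrid[0:480,0:640]
    if tag=='top0': w=(u>290)&(u<415)&(v>212)&(v<298)
    else: w=(u>272)&(u<392)&(v>200)&(v<310)
    st('drawer',w&(z>.02)&(z<.12)&reg)
    st('panel',w&(z>.075)&reg&(y<-.17))
    st('rim',w&(z>.055)&(z<.07)&reg)
    st('grip',w&(z>.085)&(y>-.17)&(y<.0)&reg)
    g=w&(z>.09)&(y>-.15)&(y<.0)&reg
    print(np.round(P[g],3)[:40].tolist())
E
```

```text
top0 drawer 3092 [ 0.485  -0.126   0.0633] ((480.51934814453125, -112.41325378417969), (306.9201965332031, 199.6479034423828), 89.39725494384766)
top0 panel 413 [ 0.4754 -0.2502  0.086 ] ((479.0164794921875, -253.693603515625), (21.643999099731445, 199.56744384765625), 88.97489166259766)
top0 rim 1757 [ 0.4824 -0.1051  0.0632] ((482.2743835449219, -112.50189208984375), (307.1498718261719, 189.79493713378906), 89.17900848388672)
top0 grip 95 [ 0.4824 -0.1066  0.0985] ((482.75274658203125, -106.73912048339844), (36.28866195678711, 16.277179718017578), 89.93241119384766)
[[0.491, -0.091, 0.095], [0.491, -0.096, 0.095], [0.491, -0.099, 0.092], [0.491, -0.102, 0.092], [0.491, -0.104, 0.091], [0.488, -0.089, 0.101], [0.488, -0.091, 0.099], [0.488, -0.094, 0.101], [0.488, -0.096, 0.097], [0.488, -0.099, 0.093], [0.487, -0.101, 0.103], [0.488, -0.104, 0.1], [0.487, -0.107, 0.104], [0.487, -0.109, 0.105], [0.488, -0.112, 0.097], [0.488, -0.114, 0.101], [0.488, -0.12, 0.101], [0.488, -0.122, 0.101], [0.488, -0.125, 0.099], [0.485, -0.091, 0.099], [0.485, -0.094, 0.103], [0.485, -0.096, 0.102],
[... 1239 characters left out ...]
83, -0.106, 0.103], [0.485, -0.111, 0.097], [0.479, -0.113, 0.103], [0.479, -0.117, 0.1], [0.479, -0.12, 0.098], [0.479, -0.123, 0.095], [0.478, -0.126, 0.093], [0.488, -0.099, 0.097], [0.49, -0.104, 0.092], [0.486, -0.104, 0.096], [0.486, -0.108, 0.094], [0.484, -0.11, 0.094], [0.478, -0.109, 0.103], [0.48, -0.114, 0.096], [0.477, -0.115, 0.099], [0.476, -0.118, 0.098], [0.476, -0.121, 0.095], [0.487, -0.091, 0.101], [0.488, -0.095, 0.096], [0.484, -0.096, 0.1], [0.485, -0.1, 0.095], [0.483, -0.102, 0.097], [0.483, -0.106, 0.093], [0.479, -0.106, 0.099], [0.477, -0.108, 0.1], [0.472, -0.108, 0.106], [0.474, -0.113, 0.1], [0.469, -0.113, 0.105], [0.474, -0.12, 0.094], [0.485, -0.093, 0.096]]
```

View pics/crop1.png

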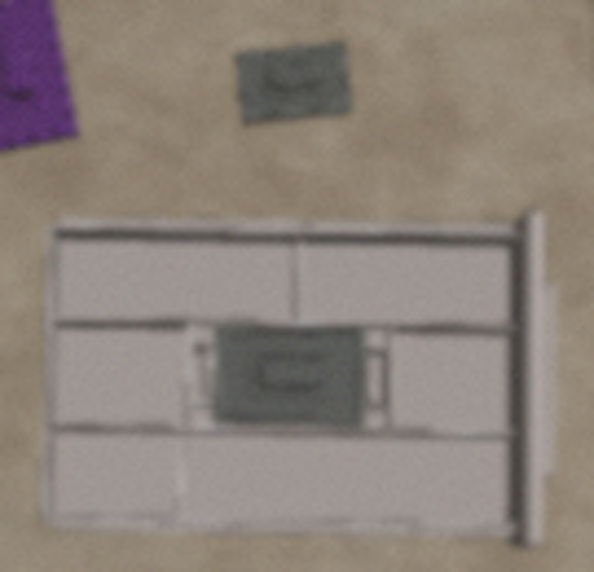

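The crop confirms the large grey insert in the middle compartment, with its centre at about (292,374) in the crop and its grip lengthwise along world y. The small grey one at (292,83) is the look-alike. The grip centre is about (0.481, -0.106), with its top at z ≈ 0.099. I'll approach above it.

```bash
python3 -m crank '[[27,37,0,0,0,-0.023,0],[27,37,0,0,0,-0.023,0],[27,37,0,0,0,-0.023,0],[27,37,0,0,0,-0.023,0],[27,37,0,0,0,-0.023,0],[27,37,0,0,0,-0.023,0],[27,37,0,0,0,-0.023,0],[27,37,0,0,0,-0.023,0]]'; python3 -m crank '[[27,37,0,0,0,-0.023,0],[27,37,0,0,0,-0.023,0],[27,37,0,0,0,-0.023,0],[27,37,0,0,0,-0.023,0],[0,0,0,0,0,0,0]]'
```

```text
t: 0.9
tcp_pos: [0.3726, -0.2557, 0.2502]
tcp_rot: [-180.0, 0.0, 5.1]
force: [0.4, 0.3, -1.1]
finger_gap: 0.0851
gripper_force: 0.0
t: 1.4
tcp_pos: [0.4825, -0.105, 0.2499]
tcp_rot: [-179.8, -0.1, 0.3]
force: [-1.8, -1.1, 0.1]
finger_gap: 0.0855
gripper_force: 0.0
```

```bash
python3 -m crank '[[-1,-1,-35,0,0,-0.01,0],[0,0,-35,0,0,0,0],[0,0,-30,0,0,0,0],[0,0,-20,0,0,0,0],[0,0,-10,0,0,0,0],[0,0,0,0,0,0,0]]'; python3 - <<'E'
from h import *
a=snap('top','top1'); b=snap('side','side1')
cv2.imwrite('pics/m1.png',np.hstack([cv2.resize(f['img'][v:v+120,u:u+110,::-1],None,fx=3.6,fy=3.6,interpolation=cv2.INTER_CUBIC) for f,v,u in((a,200,300),(b,170,280))]))
E
```

```text
t: 2.0
tcp_pos: [0.4778, -0.1106, 0.1191]
tcp_rot: [-179.9, 0.2, -0.7]
force: [0.0, -0.7, 0.2]
finger_gap: 0.0856
gripper_force: 0.0
```

View pics/m1.png

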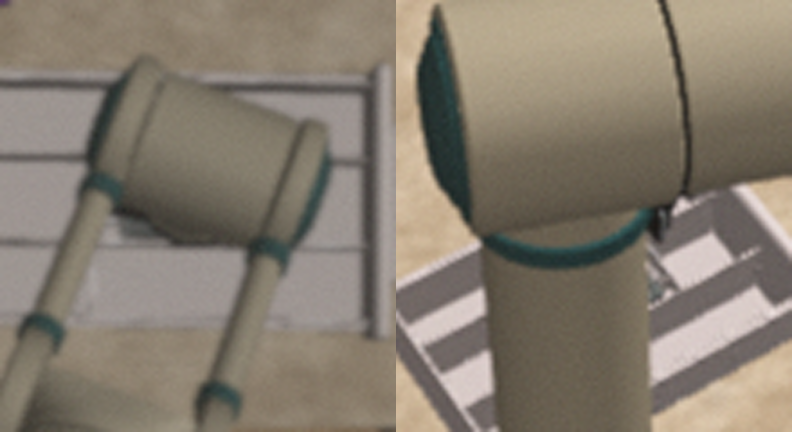

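The arm hides the grip in both views, so I'll rely on the earlier measurement. First I'll check the offset of the measured pose while holding.

```bash
python3 -m crank '[[0,0,0,0,0,0,0],[0,0,0,0,0,0,0]]'; python3 -m crank '[[3,4,-10,0,0,0,0],[0,0,0,0,0,0,0],[0,0,0,0,0,0,0]]'
```

```text
t: 2.3
tcp_pos: [0.4798, -0.1108, 0.1215]
tcp_rot: [179.9, -0.1, -0.6]
force: [-0.4, -0.0, 0.4]
finger_gap: 0.0853
gripper_force: 0.0
t: 2.6
tcp_pos: [0.4818, -0.1061, 0.1099]
tcp_rot: [-180.0, 0.1, -0.6]
force: [-0.5, -0.6, 0.4]
finger_gap: 0.0852
gripper_force: 0.0
```

```bash
python3 -m crank '[[0,0,-12,0,0,0,0],[0,0,-9,0,0,0,0],[0,0,0,0,0,0,0]]'; python3 -m crank '[[0,0,0,0,0,0,0.3],[0,0,0,0,0,0,0.45],[0,0,0,0,0,0,0.6],[0,0,0,0,0,0,0.8],[0,0,0,0,0,0,1],[0,0,0,0,0,0,1],[0,0,0,0,0,0,1],[0,0,0,0,0,0,1]]'
```

```text
t: 2.9
tcp_pos: [0.481, -0.1061, 0.0881]
tcp_rot: [-179.9, 0.2, -0.6]
force: [-0.5, -0.5, 0.6]
finger_gap: 0.0852
gripper_force: 0.0
t: 3.7
tcp_pos: [0.4825, -0.107, 0.0901]
tcp_rot: [179.9, -0.1, -0.6]
force: [-1.6, -1.1, 6.2]
finger_gap: 0.0388
gripper_force: 60.8
```

Gripped, with the gap at 39 mm on the 40 mm length. Now the front end (−y) goes up: a negative turn about x, pivoting on the back lower edge.

```bash
python3 -m crank '[[0,0.8,0.8,-0.017,0,0,1],[0,0.8,0.8,-0.017,0,0,1],[0,0.8,0.8,-0.017,0,0,1],[0,0.8,0.8,-0.017,0,0,1],[0,0,0,0,0,0,1],[0,0,0,0,0,0,1]]'; python3 -c "
from rig import bot
o=bot.get_obs();print(o['tcp_rot'],o['torque'],o['force'])"
```

```text
t: 4.3
tcp_pos: [0.4825, -0.1035, 0.093]
tcp_rot: [176.0, -0.1, -0.6]
force: [-0.9, -3.2, 5.8]
finger_gap: 0.0391
gripper_force: 61.0
[ 1.76007287e+02 -1.03554614e-01 -5.67824718e-01] [-0.52098687  0.12430536 -0.07459703] [-0.91050595 -3.2432847   5.7716019 ]
```

```bash
python3 -m crank '[[0,0.2,0.3,-0.007,0,0,1],[0,0,0,0,0,0,1],[0,0,0,0,0,0,1]]'; python3 -m crank '[[0,-0.9,0.6,0.0165,0,0,1],[0,-0.9,0.6,0.0165,0,0,1],[0,-0.9,0.6,0.0165,0,0,1],[0,-0.9,0.6,0.0165,0,0,1],[0,-0.9,0.7,0.0165,0,0,1],[0,-0.9,0.7,0.0165,0,0,1],[0,-0.8,0.7,0.0165,0,0,1],[0,-0.8,0.7,0.0165,0,0,1]]'; python3 -m crank '[[0,0,0,0,0,0,1],[0,0,0,0,0,0,1]]';  python3 -c "
from rig import bot
o=bot.get_obs();print(o['tcp_rot'],o['torque'],o['force'])"
```

```text
t: 4.6
tcp_pos: [0.4825, -0.1032, 0.0931]
tcp_rot: [175.6, -0.1, -0.6]
force: [0.6, -4.4, 5.7]
finger_gap: 0.0388
gripper_force: 61.0
t: 5.4
tcp_pos: [0.4817, -0.1104, 0.0978]
tcp_rot: [-176.7, 0.1, -0.6]
force: [1.2, -2.2, -4.7]
finger_gap: 0.0389
gripper_force: 60.8
t: 5.6
tcp_pos: [0.4817, -0.1104, 0.0979]
tcp_rot: [-176.7, 0.1, -0.7]
force: [0.8, -2.4, -4.9]
finger_gap: 0.0391
gripper_force: 61.0
[-1.76747719e+02  7.23085603e-02 -6.52840259e-01] [-0.7174223  -0.19996631  0.09216826] [ 0.79524429 -2.3894015  -4.85353494]
```

```bash
python3 -m crank '[[0,1.1,0.85,-0.0185,0,0,1],[0,1.1,0.85,-0.0185,0,0,1],[0,1.1,0.85,-0.0185,0,0,1],[0,1.1,0.85,-0.0185,0,0,1],[0,1.1,0.85,-0.0185,0,0,1],[0,1.1,0.85,-0.0185,0,0,1],[0,1.1,0.85,-0.0185,0,0,1],[0,1.1,0.85,-0.0185,0,0,1]]'; python3 -m crank '[[0,0,0,0,0,0,1],[0,0,0,0,0,0,1]]';  python3 -c "
from rig import bot
o=bot.get_obs();print(o['tcp_rot'],o['torque'],o['force'])"
```

```text
t: 6.4
tcp_pos: [0.4819, -0.1008, 0.1051]
tcp_rot: [174.7, -0.1, -0.7]
force: [0.1, -2.1, -2.6]
finger_gap: 0.0388
gripper_force: 62.1
t: 6.6
tcp_pos: [0.482, -0.1008, 0.1053]
tcp_rot: [174.8, -0.1, -0.6]
force: [-1.1, -0.2, 2.1]
finger_gap: 0.0393
gripper_force: 62.7
[ 1.74797459e+02 -5.89896329e-02 -6.22115564e-01] [0.09235512 0.24207653 0.004359  ] [-1.07402507 -0.1952036   2.07917797]
```

```bash
python3 -m crank '[[0,-1,0.7,0.0155,0,0,1],[0,-1,0.7,0.0155,0,0,1],[0,-1,0.7,0.0155,0,0,1],[0,-1,0.7,0.0155,0,0,1],[0,-1,0.7,0.0155,0,0,1],[0,-1,0.7,0.0155,0,0,1],[0,-1,0.7,0.0155,0,0,1],[0,-0.5,0.7,0.0155,0,0,1]]'; python3 -m crank '[[0,0,0,0,0,0,1],[0,0,0,0,0,0,1]]';  python3 -c "
from rig import bot
o=bot.get_obs();print(o['tcp_rot'],o['torque'],o['force'])"
```

```text
t: 7.4
tcp_pos: [0.4821, -0.1089, 0.1105]
tcp_rot: [-178.0, 0.0, -0.6]
force: [-0.5, -0.2, -0.5]
finger_gap: 0.0391
gripper_force: 62.5
t: 7.6
tcp_pos: [0.482, -0.1089, 0.1104]
tcp_rot: [-178.1, 0.0, -0.7]
force: [-0.4, 0.1, 0.7]
finger_gap: 0.0386
gripper_force: 62.5
[-1.78107379e+02  2.71442815e-02 -6.62751049e-01] [-0.04971386 -0.05003434 -0.00125083] [-0.44095013  0.0973008   0.71683247]
```

It's free: forces are near zero. Level it and lift.

```bash
python3 -m crank '[[0,0.9,2,-0.017,0,0,1],[0,0.9,3,-0.016,0,0,1],[0,0,7,0,0,0,1],[0,0,9,0,0,0,1],[0,0,9,0,0,0,1],[0,0,9,0,0,0,1],[0,0,6,0,0,0,1],[0,0,3,0,0,0,1]]'; python3 -m crank '[[0,0,0,0,0,0,1],[0,0,0,0,0,0,1],[0,0,0,0,0,0,1],[0,0,0,0,0,0,1]]'; python3 - <<'E'
from h import *
a=snap('top','top2'); b=snap('side','side2')
cv2.imwrite('pics/m2.png',np.hstack([cv2.resize(f['img'][v:v+120,u:u+130,::-1],None,fx=3,fy=3,interpolation=cv2.INTER_CUBIC) for f,v,u in((a,200,290),(b,190,270))]))
P=cloud(a)
v,u=np.mgrid[0:480,0:640];w=(u>290)&(u<415)&(v>212)&(v<298);x,y,z=P[...,0],P[...,1],P[...,2]
q=P[w&(z>.075)&(z<.1)&(y<-.2)];print(np.nanmedian(q,0),cv2.minAreaRect((q[:,:2]*1000).astype(np.float32)))
P=cloud(b);x,y,z=P[...,0],P[...,1],P[...,2];w=(u>272)&(u<392)&(v>200)&(v<310)
for i in range(0,1):
  q=P[w&(z>.055)&(z<.07)&(x>.55)];print(len(q),np.nanmedian(q,0),np.nanmax(q[:,0]))
Q=cloud(load('side0'));q=Q[w&(Q[...,2]>.055)&(Q[...,2]<.07)&(Q[...,0]>.55)];print(len(q),np.nanmedian(q,0),np.nanmax(q[:,0]))
E
```

```text
t: 8.4
tcp_pos: [0.4824, -0.1072, 0.1594]
tcp_rot: [180.0, -0.1, -0.7]
force: [-0.1, -0.1, -1.3]
finger_gap: 0.0388
gripper_force: 62.5
t: 8.8
tcp_pos: [0.4818, -0.1069, 0.158]
tcp_rot: [-180.0, 0.0, -0.6]
force: [-0.1, 0.3, -0.7]
finger_gap: 0.0391
gripper_force: 62.5
[ 0.47767084 -0.24807752  0.08554372] ((478.44268798828125, -251.91163635253906), (19.90809440612793, 198.2855682373047), 89.32074737548828)
103 [0.5713521  0.00579684 0.06229502] 0.5796730979954217
376 [ 0.57105862 -0.10576086  0.06165594] 0.6726060262074052
```

View pics/m2.png

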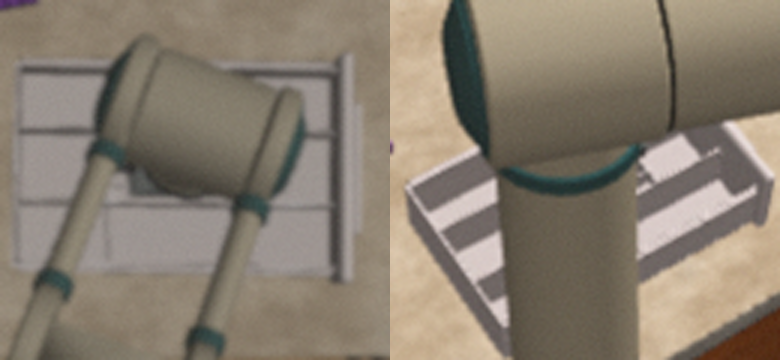

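The drawer stands where it was (panel still at (0.478, -0.25)). A corner of the grey cap shows under the wrist at about (340,262) in the full image. I'll check its height there.

```bash
python3 - <<'E'
from h import *
P=cloud(load('top2'));print(np.round(P[258:266:2,334:350:3],3).tolist())
E
```

```text
[[[0.47, -0.063, 0.137], [0.47, -0.07, 0.131], [0.46, -0.076, 0.31], [0.456, -0.082, 0.382], [0.448, -0.086, 0.515], [0.448, -0.092, 0.521]], [[0.465, -0.063, 0.138], [0.465, -0.07, 0.132], [0.457, -0.077, 0.273], [0.453, -0.083, 0.346], [0.451, -0.088, 0.385], [0.445, -0.092, 0.509]], [[0.46, -0.063, 0.136], [0.46, -0.07, 0.134], [0.46, -0.078, 0.131], [0.451, -0.083, 0.313], [0.449, -0.089, 0.346], [0.448, -0.095, 0.369]], [[0.455, -0.063, 0.125], [0.455, -0.07, 0.134], [0.455, -0.078, 0.126], [0.455, -0.085, 0.134], [0.447, -0.09, 0.299], [0.446, -0.096, 0.329]]]
```

The cap top is at 0.134 m, as expected (tube end about 15 mm above the rim). Handing in.

```bash
python3 -c "
from rig import bot
print(bot.sign_off())"
```

```text
the job is handed in; nothing more can be done
None
```

I rocked the siphon insert loose, front end up first and then back end up, and handed the job in with it held level and still over its compartment, tube end about 15 mm above the rim; the drawer had not moved, and the hand-in gave no verdict.

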